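# Move a hook carrier over the rail stop and click it into the next rail's catch

### The job

On the parts-hanging rails, take the hook carrier that holds the rectangular plate, lift it over the end stop of its rail and hang it on the open end of the next rail. Then slide it gently along that rail until it clicks in behind the spring catch near the far end, and let go. Set it down softly, never force it against the rails or squash the rubber buffer behind the catch flat, and leave the carrier with the round disc and the other things on the bench alone.

Things in the scene. Friction and masses are not known exactly. Their poses are not given: they have to be found in the camera images.
- carrier: Aluminium hook carrier with a dark rectangular plate, about 0.4 kg. Origin: middle of the saddle's underside, the face that bears on the rail's top; y along the rail, z up. Saddle 24 (x) x 30 (y) x 6 mm high. Throat for the rail x = -7 to 7 mm: on the -x side a lip down to z = -16, on the +x side a back leg (outer face x = 12, 30 mm wide) down to z = -86 mm. Hangs level by itself.
- carrier_tab (a point): Point in the carrier's upright grip tab, 42 mm above the carrier's origin: the place to grip, from above, fingers closing along the carrier's y. The tab is 26 (x) x 12 (y) mm and spans z = 6 to 58 mm over the carrier's origin. Keep fingertips 21 mm or more above that origin, to clear end stop and catch.
- carrier_foot (a point): Middle of the foot at the carrier's bottom, 83 mm below its origin: returns from the back leg under the rail, top face at z = -81 mm, and carries the plate (6 x 74 x 66 mm, down to z = -152). While the hook is over a rail, do not raise it more than 50 mm above its seat, or the foot strikes the rail from below.
- rail_a: The rail on which the carrier starts: level steel flat bar 8 mm thick (x), 24 mm high. Origin: middle of its top edge at its inner end; the bar runs 290 mm along its own +y to a post. At y = 0 to 6 mm an end stop, an upright lug as thick as the bar, stands 14 mm above the top edge.
- rail_b: The next rail, the same bar with its own height and heading. Origin: middle of its top edge at its open inner end (no stop there); it runs 290 mm along its own -y to a post. It is free for the carrier's middle down to y = -75 mm; farther on is the spring catch: first a sprung pawl on the +x side, then, 33 mm behind the pawl's holding face, a rubber buffer across the rail.
- catch_zone (a point): Point on top of rail_b, 140 mm from its open end: middle of the zone where the catch is clamped. The pawl's holding face may lie up to 18 mm either side along the rail; where is not reported: feel for it. Clicked in, the carrier's middle is 15 to 18 mm beyond the holding face. Nothing of the catch stands over 20 mm above the rail's top.
- pawl (a joint): The catch's pawl: 0 = sprung out, grows (m) as the carrier's leg pushes its ramp aside (met when the carrier's middle is about 36 mm short of the holding face), about 7 mm while the leg passes (some 30 mm of way), near 0 again once clicked in. Pushing past it takes 6 to 13 N along the rail, friction on the rail included.
- buffer (a joint): Compression (m) of the rubber buffer behind the pawl: 0 = free, 4 mm = squashed flat. The carrier meets it 3 mm after the click; from there the push rises by 6 N per mm. It is only there to be touched or lightly pressed; it must not be squashed flat (over 20 N).
- other_carrier: A like hook carrier with a round disc, hanging farther out on the first rail; to be left alone. Origin: middle of its saddle's underside.
- spray_can: Bystander: upright grey spray can, 66 mm across, 190 mm high; origin under its centre.
- bolt_bin: Bystander: grey open bin 120 x 160 x 60 mm; origin under its centre.
- solvent: Bystander: blue bottle, 60 mm across, 130 mm high; origin under its centre.
- offcut: Bystander: steel angle offcut, 50 x 90 x 50 mm; origin under its centre.
- tape: Bystander: roll of black tape, 90 mm across, 24 mm high; origin under its centre.
- spanner: Bystander: a spanner lying on the bench.
- mallet: Bystander: a hammer lying on the bench.
There are look-alikes about, which are no part of the job. What is shaped like the carrier but turquoise is not meant.

How it is judged:
By the outcome, as a careful person would: the job done as asked, in the order asked, and still so for the second after the job is handed in, with the robot touching nothing.
It also fails if it takes over 51 s, if anything falls off the work surface, if the arm or the gripper's body presses on something with over 40 N, if the wrist force passes 120 N, or if a joint passes its speed limit or range.

### The arm

A 7-joint arm with a two-finger parallel gripper is mounted at the origin on the work surface. World frame = base frame: x ahead of the robot, y to its left, z up, the work surface at z = 0. Lengths are in m, angles in rad, forces in N, time in s.
With the tool pointing down it reaches from about 0.35 to 0.9 m from the base axis. Payload 8.1 kg.
Tool frame: the origin (TCP) lies midway between the tips of the shut fingers; the grasp point (between the pads) lies 19 mm behind it; z points along the fingers, y is the direction in which the jaws open and shut (so a half turn about z gives the same grasp; the last joint's range is limited). The gripper opens to 92 mm and grips with 3 to 60 N. Pads are 19 mm wide; open, the fingers measure 130 mm over their backs; the gripper's body (75 mm by 190 mm) begins 47 mm behind the grasp point.
Start: joints at [-1.401, 0.434, 0.025, 1.573, -0.012, 1.134, -0.075], TCP at [0.168, 0.602, 0.227] pointing down, gripper open.
Joint ranges: [-2.62, 2.62], [-0.44, 2.09], [-1.27, 1.32], [0.08, 2.57], [-1.32, 4.46], [0.12, 2], [-2.74, 2.74]. Speed limits (rad/s): [2.22, 2.22, 3.01, 3.01, 3.14, 3.14, 3.14].

### API

Orientations are given as a rotation vector (axis times angle).
In Python, from cell import readout, imaging, arm gives the robot as it stands.
- The arm moves only by the tool send_rows, never from a script. Its arguments are lists of equal length, an entry for each row: "claw": the gripper command: -1 is fully open, 1 is shut, values between are in proportion; "delta_pos": the shift along the tool's x, y, z as a fraction of full scale, a list of three; "dr": the turn, a rotation vector about the tool's x, y, z as a fraction of full scale, a list of three. In form: {"claw": [claw, ...], "delta_pos": [[dx, dy, dz], ...], "dr": [[ax, ay, az], ...]}. A call has exactly 5 rows; each row is the pose to reach, as a shift and turn from the pose commanded when the call began, along the tool's axes at that moment; what a row does not reach only later rows make up. Full scale, the value 1, is 250 mm for a shift and 2 rad for a turn. A row lasts 1/10 s, in which the tool goes at most 50 mm and 8.59 degrees, less where a joint would pass 70% of its speed; a pose out of reach is approached as far as the arm can. A call with a number of a shift or a turn outside -1 to 1 is refused whole. A call with a gripper value outside its range is refused whole. The fingers move at their own pace and stop on an object; "force" is the grip in N (left out, the last holds). Time passes only in rows, so rows that repeat a pose let the fingers close, or fill a call up. It gives the time, the measured TCP pose, the force and the opening at its end, in the units of the state.
- readout.observe(): the state, without advancing time (a new reading comes with each control period).
- imaging.get_image(name): name is "scene" or "top" or "wrist"; returns (picture, depth): 384x512x3 uint8, blue, green, red; 384x512 float32, m along the optical axis (not along the pixel's ray), 0 where there is no reading.
- imaging.get_calibration(name): a dict with "vfov" (degrees; the focal length in pixels is half the picture's height over the tangent of half this angle, whatever the lens; pixels are square), "cx", "cy" (the principal point, pixels), "extrinsics" (4x4, takes a point from world to camera coordinates). Camera axes: x right, y down, z forward; pixel columns grow to the right and rows downward; lengths in m; the calibration is good to about 2 mm. A picture is of the moment at which its call begins: read the wrist's pose just before it. get_calibration takes no time and is no camera call; for the wrist camera it gives the pose at the moment of the call.
- arm.sign_off(): hands the job in, once; it reports no verdict.
The state is a dict: "clock": time; "joints": joint angles; "dq": joint speeds; "joint_efforts": joint torques, N m; "position": TCP position; "ee_rot": TCP orientation; "force": force on the tool from outside, world axes, zero at the start; "ft_torque": the same for the moment, N m; "width": opening from 0.0 (shut) to 1.0 (fully open).
Only numpy, scipy, OpenCV 4.12 (cv2) and the standard library are available. Lean on these libraries where they do the work, as an engineer would, in place of code of your own. Each camera call takes 0.05 s, during which the arm holds its last target.

## Working session

There is one attempt and no reset: what is moved stays moved. The work goes in short steps, Python scripts to look and compute and a tool call to move; the robot and the scene stay as the last step left them, time stands still between calls to the robot, and variables do not carry over. Pictures are saved under pics/ and viewed, and the job is handed in when it is done.

Besides the shell and the picture viewer there is one more tool, called after "Request:" as name(argument=value, ...) on one line, values as JSON. send_rows: Moves the arm, as the interface text tells. Its arguments: {"type":"object","properties":{"claw":{"type":"array","items":{"type":"number"}},"delta_pos":{"type":"array","items":{"type":"array","items":{"type":"number","minimum":-1,"maximum":1}}},"dr":{"type":"array","items":{"type":"array","items":{"type":"number","minimum":-1,"maximum":1}}},"force":{"type":"number"}},"required":["claw","delta_pos","dr"]}

```bash
ls -la; mkdir -p pics
cat > h.py <<'E'
import numpy as np, cv2, json
from scipy.spatial.transform import Rotation as R
from cell import readout, imaging, arm
def snap(name,tag):
    c=imaging.get_calibration(name)
    im,d=imaging.get_image(name)
    cv2.imwrite(f'pics/{tag}.png',im)
    np.savez(f'{tag}.npz',im=im,d=d,E=np.array(c['extrinsics']),cal=np.array([c['vfov'],c['cx'],c['cy']]))
    return c
def load(tag):
    z=np.load(f'{tag}.npz'); return z['im'],z['d'],z['E'],z['cal']
def cloud(tag):
    im,d,E,(v,cx,cy)=load(tag)
    f=im.shape[0]/2/np.tan(np.radians(v)/2)
    vv,uu=np.mgrid[:im.shape[0],:im.shape[1]]
    P=np.stack([(uu-cx)*d/f,(vv-cy)*d/f,d],-1)
    W=(P-E[:3,3])@E[:3,:3]
    W[d<=0]=np.nan
    return im,W
def proj(tag,p):
    im,d,E,(v,cx,cy)=load(tag)
    f=im.shape[0]/2/np.tan(np.radians(v)/2)
    q=np.asarray(p)@E[:3,:3].T+E[:3,3]
    return q[...,:2]/q[...,2:]*f+[cx,cy]
E
python3 - <<'E'
from h import *
print(readout.observe())
for n in ('scene','top','wrist'):
    print(n,snap(n,n+'0'))
E
```

```text
total 12
drwxr-xr-x  3 agent agent 4096 Dec  7 16:50 .
drwxr-xr-x 23 root  root  4096 Dec  7 16:50 ..
drwxr-xr-x  2 agent agent 4096 Dec  7 16:50 pics
{'clock': 0.0, 'joints': array([-1.40060908,  0.43518227,  0.02496694,  1.57410798, -0.01158857,
        1.13399829, -0.07507453]), 'dq': array([-4.43041567e-04, -5.44456415e-04, -2.23952414e-05, -4.50526194e-04,
       -5.40618176e-05, -1.26412490e-03,  3.59912867e-04]), 'joint_efforts': array([ 1.85230865e-04, -6.67861390e+01,  9.84231681e-01, -3.14460862e+01,
       -6.07376662e-02,  4.28898039e-02,  1.71590546e-04]), 'position': array([0.16830214, 0.60137627, 0.22596599]), 'ee_rot': array([-4.27210261e-01, -3.11234498e+00,  2.43437517e-03]), 'force': array([-0.31762697, -0.21677729, -0.08819155]), 'ft_torque': array([0.01307352, 0.02136968, 0.00628132]), 'width': 0.998078845653379}
scene {'vfov': 48.65673059735306, 'cx': 250.30889810158857, 'cy': 193.69525928157555, 'extrinsics': array([[-0.67597237,  0.73674965, -0.0161648 ,  0.34950868],
       [ 0.6086533 ,  0.54580802, -0.57587739, -0.21864584],
       [-0.41545459, -0.39911597, -0.81737624,  1.61956788],
       [ 0.        ,  0.        ,  0.        ,  1.        ]])}
top {'vfov': 56.94279194987385, 'cx': 261.9021414744068, 'cy': 196.29101208693115, 'extrinsics': array([[-0.00558293, -0.99995591, -0.00755099,  0.01777206],
       [-0.99194371,  0.00649353, -0.12651289,  0.5514861 ],
       [ 0.12655635,  0.00678385, -0.99193622,  1.22930418],
       [ 0.        ,  0.        ,  0.        ,  1.        ]])}
wrist {'vfov': 58.103528180124904, 'cx': 254.4427082517862, 'cy': 196.58514559395255, 'extrinsics': array([[ 0.2697716 ,  0.96292228, -0.00199   , -0.62404278],
       [ 0.9194964 , -0.2569907 ,  0.29745949, -0.03806713],
       [ 0.28591896, -0.08207592, -0.95473237,  0.39202502],
       [ 0.        ,  0.        ,  0.        ,  1.        ]])}
```

View pics/scene0.png

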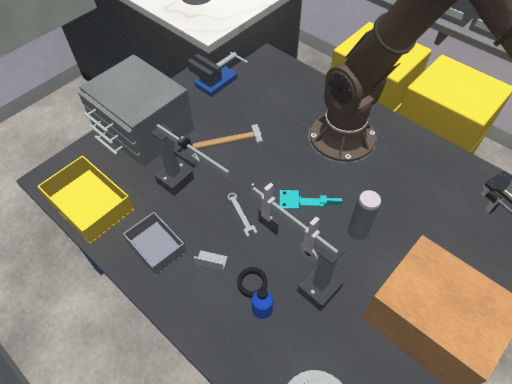

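View pics/top0.png

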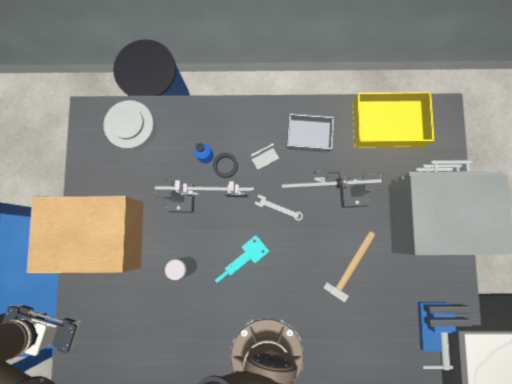

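View pics/wrist0.png

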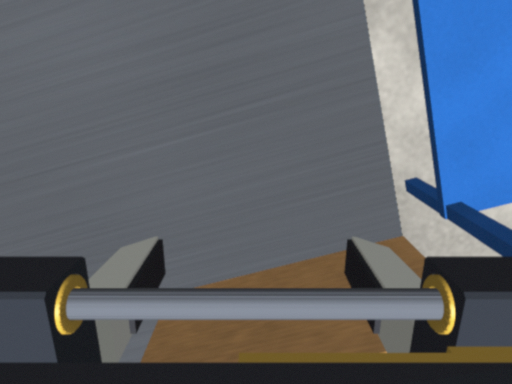

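Run:
```python
from h import *
im=load('scene0')[0]; cv2.imwrite('pics/sc1.png',cv2.resize(im[110:310,140:360],None,fx=3.6,fy=3,interpolation=cv2.INTER_CUBIC))
im=load('top0')[0]; cv2.imwrite('pics/tc1.png',cv2.resize(im[160:220,145:395],None,fx=3.2,fy=3.2,interpolation=cv2.INTER_CUBIC))
_,W=cloud('top0')
for (u,v) in [(160,188),(205,189),(220,189),(235,188),(250,189),(285,185),(300,184),(325,183),(345,182),(375,181),(180,186)]:
    print(u,v,W[v-2:v+3,u,:].round(3).tolist())
print(proj('top0',np.array([.168,.602,.227])))
```

```text
160 188 [[0.558, 0.317, 0.246], [0.552, 0.311, 0.266], [0.548, 0.311, 0.268], [0.546, 0.311, 0.265], [0.546, 0.317, 0.246]]
205 189 [[0.551, 0.179, 0.266], [0.547, 0.179, 0.268], [0.545, 0.18, 0.264], [0.543, 0.181, 0.258], [0.577, 0.224, 0.002]]
220 189 [[0.591, 0.168, 0.004], [0.548, 0.135, 0.265], [0.545, 0.136, 0.264], [0.542, 0.136, 0.26], [0.542, 0.138, 0.241]]
235 188 [[0.552, 0.091, 0.272], [0.549, 0.091, 0.275], [0.546, 0.091, 0.272], [0.543, 0.091, 0.275], [0.54, 0.091, 0.271]]
250 189 [[0.59, 0.058, 0.003], [0.547, 0.048, 0.266], [0.544, 0.048, 0.264], [0.541, 0.048, 0.265], [0.54, 0.048, 0.253]]
285 185 [[0.604, -0.07, 0.006], [0.601, -0.07, 0.004], [0.554, -0.055, 0.269], [0.551, -0.054, 0.272], [0.548, -0.054, 0.271]]
300 184 [[0.608, -0.126, 0.0], [0.605, -0.126, -0.001], [0.557, -0.099, 0.268], [0.554, -0.099, 0.268], [0.551, -0.098, 0.272]]
325 183 [[0.611, -0.218, 0.003], [0.607, -0.218, 0.001], [0.56, -0.172, 0.264], [0.556, -0.171, 0.27], [0.554, -0.172, 0.264]]
345 182 [[0.565, -0.226, 0.285], [0.562, -0.225, 0.289], [0.559, -0.225, 0.29], [0.556, -0.225, 0.287], [0.554, -0.226, 0.283]]
375 181 [[0.573, -0.322, 0.253], [0.568, -0.318, 0.266], [0.564, -0.317, 0.269], [0.562, -0.317, 0.269], [0.561, -0.322, 0.254]]
180 186 [[0.554, 0.243, 0.305], [0.551, 0.243, 0.305], [0.548, 0.243, 0.305], [0.545, 0.243, 0.304], [0.543, 0.245, 0.298]]
[ 60.08141896 320.1065374 ]
```

View pics/sc1.png

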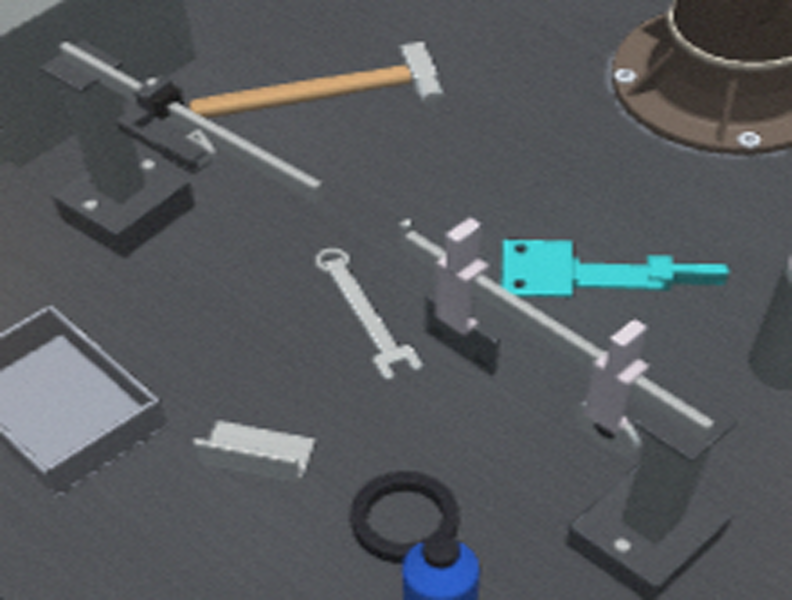

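View pics/tc1.png

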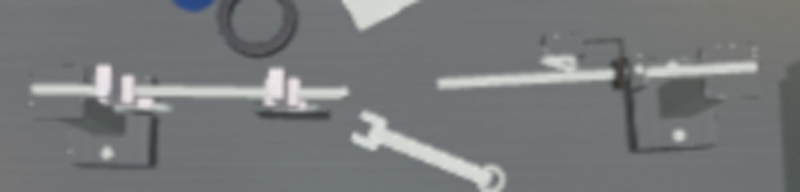

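Candidates: the inner carrier on the left rail (top px 235,188; scene px 267,205) with a dark rectangular plate; the outer one (top 180,187; scene 312,235) with a light round disc; and the turquoise look-alike lying on the bench (top 245,255). The inner one fits, since it has the rectangular plate, is aluminium and is hanging. Next I'll fit the geometry.

Run:
```python
from h import *
for t in ('top0','scene0'):
    im,W=cloud(t)
    print(t)
    for nm,y0,y1 in (('A',0.11,0.21),('A0',0.03,0.075),('B',-0.2,-0.04),('B2',-.315,-.26),('Aout',.275,.31)):
        P=W.reshape(-1,3); m=(P[:,0]>.5)&(P[:,0]<.6)&(P[:,1]>y0)&(P[:,1]<y1)&(P[:,2]>.255)&(P[:,2]<.285)
        Q=P[m]
        if len(Q)<5: print(nm,len(Q)); continue
        c=np.polyfit(Q[:,1],Q[:,0],1); zc=np.polyfit(Q[:,1],Q[:,2],1)
        print(nm,len(Q),'slope',c[0].round(4),'x@mid',Q.mean(0).round(4),'zpct',np.percentile(Q[:,2],[10,50,90]).round(4),'y',Q[:,1].min().round(4),Q[:,1].max().round(4), 'x@0',c[1].round(4),'resid',np.std(Q[:,0]-np.polyval(c,Q[:,1])).round(4))
    P=W.reshape(-1,3); m=(P[:,0]>.5)&(P[:,0]<.6)&(P[:,1]>.06)&(P[:,1]<.13)&(P[:,2]>.3)&(P[:,2]<.35); Q=P[m]
    print('tab',len(Q),Q.mean(0),Q.min(0),Q.max(0))
    m=(P[:,0]>.45)&(P[:,0]<.65)&(P[:,1]>-.5)&(P[:,1]<.5)&(P[:,2]>.34);print('high',P[m].shape, P[m].max(0) if m.any() else '')
im,W=cloud('top0')
print('box',W[230,85],W[230,130],'grey',W[210,460],'can',W[270,175], 'arm grip',W[330,30])
c=imaging.get_calibration('wrist');E=c['extrinsics'];s=readout.observe()
Rt=R.from_rotvec(s['ee_rot']).as_matrix();cc=-E[:3,:3].T@E[:3,3]
print('cam in tool',Rt.T@(cc-s['position']),'axes\n',(E[:3,:3]@Rt).round(3)); print(Rt.round(3))
```

```text
top0
A 123 slope 0.0412 x@mid [0.5454 0.1599 0.2648] zpct [0.2593 0.265  0.2692] y 0.111 0.2088 x@0 0.5388 resid 0.0034
A0 40 slope 0.0302 x@mid [0.5437 0.0558 0.2681] zpct [0.2642 0.2667 0.2765] y 0.0384 0.0739 x@0 0.542 resid 0.0025
B 329 slope -0.2181 x@mid [ 0.5673 -0.1391  0.2662] zpct [0.2603 0.2667 0.2708] y -0.1998 -0.0433 x@0 0.537 resid 0.0131
B2 65 slope -0.0178 x@mid [ 0.5626 -0.2894  0.2681] zpct [0.2622 0.2692 0.271 ] y -0.3143 -0.2611 x@0 0.5574 resid 0.0039
Aout 36 slope 0.0072 x@mid [0.5485 0.2922 0.2658] zpct [0.2635 0.2659 0.2684] y 0.2751 0.3083 x@0 0.5464 resid 0.0024
tab 49 [0.5432606  0.09777256 0.32088783] [0.5319569  0.09243806 0.30667591] [0.55580801 0.10351569 0.32810977]
high (0, 3) 
scene0
A 191 slope 0.0223 x@mid [0.5487 0.1552 0.2648] zpct [0.259  0.2658 0.2691] y 0.1104 0.2095 x@0 0.5452 resid 0.004
A0 72 slope 0.0286 x@mid [0.5464 0.053  0.2666] zpct [0.2581 0.2663 0.277 ] y 0.036 0.0749 x@0 0.5449 resid 0.0029
B 379 slope -0.201 x@mid [ 0.569  -0.1346  0.2658] zpct [0.2583 0.2667 0.2717] y -0.1999 -0.0436 x@0 0.5419 resid 0.0129
B2 78 slope -0.0749 x@mid [ 0.5672 -0.2882  0.2663] zpct [0.257  0.2684 0.2716] y -0.3144 -0.2603 x@0 0.5456 resid 0.005
Aout 66 slope 0.024 x@mid [0.5517 0.2928 0.2648] zpct [0.2585 0.2661 0.2682] y 0.276 0.3098 x@0 0.5447 resid 0.0027
tab 89 [0.54850011 0.09939545 0.31721102] [0.53256708 0.09124404 0.3000989 ] [0.561016   0.10359368 0.32847032]
high (0, 3) 
box [0.43065844 0.57378765 0.16897057] [0.43167118 0.45151237 0.11496779] grey [ 0.4839929  -0.59473114  0.20106428] can [0.3066795  0.27975329 0.19142607] arm grip [0.18230125 0.57456239 0.40331784]
cam in tool [ 8.00886515e-02  6.42167139e-05 -1.58354204e-01] axes
 [[-0.     1.     0.001]
 [-0.955 -0.    -0.297]
 [-0.297 -0.001  0.955]]
[[-0.963  0.269 -0.   ]
 [ 0.269  0.963 -0.001]
 [-0.    -0.001 -1.   ]]
```

Request:
send_rows(claw=[-1,-1,-1,-1,-1], delta_pos=[[0,0,-0.2],[0,0,-0.4],[0,0,-0.6],[0,0,-0.8],[0,0,-1.0]], dr=[[0,0,-0.02],[0,0,-0.05],[0,0,-0.08],[0,0,-0.11],[0,0,-0.124]], force=20)

```text
clock: 0.65
position: [0.1683, 0.6013, 0.4788]
ee_rot: [-0.036, -3.141, 0.0]
force: [-0.4, 2.4, -0.8]
width: 1.0
```

Request:
send_rows(claw=[-1,-1,-1,-1,-1], delta_pos=[[-0.09,-0.17,0],[-0.19,-0.34,0],[-0.28,-0.52,0],[-0.38,-0.69,0],[-0.48,-0.86,0]], dr=[[0,0,0],[0,0,0],[0,0,0],[0,0,0],[0,0,0]])

```text
clock: 1.15
position: [0.2836, 0.3819, 0.4766]
ee_rot: [-0.039, -3.141, -0.0]
force: [0.9, 0.5, -0.1]
width: 0.997
```

Request:
send_rows(claw=[-1,-1,-1,-1,-1], delta_pos=[[-0.09,-0.17,0],[-0.19,-0.34,0],[-0.28,-0.52,0],[-0.38,-0.69,0],[-0.48,-0.86,0]], dr=[[0,0,0],[0,0,0],[0,0,0],[0,0,0],[0,0,0]])

```text
clock: 1.65
position: [0.398, 0.1638, 0.4768]
ee_rot: [0.039, 3.141, 0.001]
force: [1.1, 0.7, 0.0]
width: 1.002
```

Request:
send_rows(claw=[-1,-1,-1,-1,-1], delta_pos=[[-0.09,-0.17,0],[-0.19,-0.34,0],[-0.28,-0.52,0],[-0.38,-0.69,0],[-0.38,-0.69,0]], dr=[[0,0,0],[0,0,0],[0,0,0],[0,0,0],[0,0,0]])

```text
clock: 2.15
position: [0.4895, -0.0156, 0.4766]
ee_rot: [0.055, 3.141, -0.004]
force: [0.1, 1.0, -0.5]
width: 1.001
```

Run:
```python
from h import *
snap('wrist','w1'); print(readout.observe()['position'],readout.observe()['ee_rot'])
snap('wrist','w1b')
```

```text
[ 0.48877558 -0.01215875  0.47641058] [-4.95331719e-02 -3.14078154e+00  2.03149115e-03]
```

View pics/w1.png

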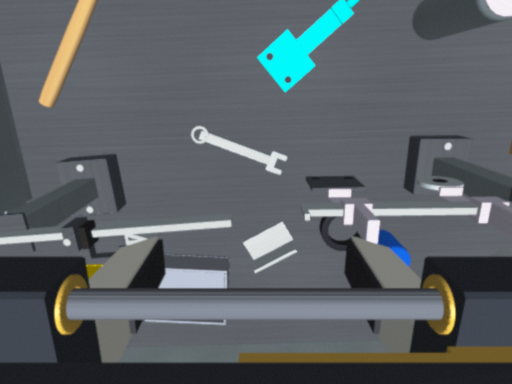

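Run:
```python
from h import *
im=load('w1b')[0]; cv2.imwrite('pics/w1c.png',cv2.resize(im[160:270,280:512],None,fx=3.4,fy=3.4,interpolation=cv2.INTER_CUBIC));cv2.imwrite('pics/w1d.png',cv2.resize(im[160:270,0:250],None,fx=3.2,fy=3.2,interpolation=cv2.INTER_CUBIC))
im,W=cloud('w1b')
def mid(u0,u1,vlo,vhi,step=6):
    out=[]
    for u in range(u0,u1,step):
        col=im[:,u].astype(float).mean(1)
        z=W[:,u,2]
        rows=[v for v in range(vlo,vhi) if .255<z[v]<.285 and col[v]>120]
        if len(rows)>=2:
            q=W[rows,u]; out.append((u,rows[0],rows[-1],*q.mean(0).round(4),*np.round([q[:,0].min(),q[:,0].max()],4)))
    return np.array(out)
for r in ((305,345,190,230),(385,480,190,225),(100,232,205,250),(0,65,225,250)):
    o=mid(*r); np.set_printoptions(suppress=True,linewidth=150); print(o)
```

```text
[[305.     210.     221.       0.5437   0.0414   0.2763   0.5409   0.5485]
 [311.     210.     216.       0.5447   0.0496   0.2664   0.5414   0.5484]
 [317.     210.     216.       0.5449   0.0564   0.2664   0.5417   0.5484]
 [323.     210.     216.       0.5451   0.0632   0.2664   0.5417   0.5487]
 [329.     209.     216.       0.5449   0.07     0.266    0.5418   0.5488]
 [335.     209.     216.       0.545    0.0767   0.2664   0.5415   0.549 ]
 [341.     204.     225.       0.5454   0.0821   0.2722   0.5342   0.5579]]
[[385.     209.     216.       0.5467   0.1332   0.2665   0.543    0.5507]
 [391.     209.     216.       0.5469   0.14     0.2664   0.543    0.5513]
 [397.     209.     216.       0.5472   0.1469   0.2662   0.5437   0.551 ]
 [403.     209.     216.       0.5475   0.1538   0.266    0.5437   0.5518]
 [409.     209.     216.       0.5476   0.1604   0.2662   0.5437   0.5518]
 [415.     209.     215.       0.5472   0.1671   0.2664   0.5443   0.5507]
 [421.     209.     215.       0.5471   0.1736   0.267    0.5439   0.5506]
 [427.     209.     215.       0.5476   0.1806   
[... 2328 characters left out ...]
.27     0.5624   0.5691]
 [  6.     236.     243.       0.5648  -0.3012   0.2701   0.5611   0.5693]
 [ 12.     236.     242.       0.564   -0.294    0.2701   0.5612   0.568 ]
 [ 18.     235.     242.       0.5643  -0.2876   0.2694   0.5607   0.5688]
 [ 24.     235.     241.       0.5638  -0.2803   0.2698   0.5601   0.5676]
 [ 30.     235.     241.       0.5638  -0.273    0.2702   0.5603   0.5675]
 [ 36.     234.     241.       0.5634  -0.2661   0.2702   0.5595   0.5681]
 [ 42.     234.     240.       0.563   -0.2591   0.2701   0.5595   0.5668]
 [ 48.     233.     240.       0.5627  -0.2522   0.2699   0.5589   0.5674]
 [ 54.     233.     239.       0.5622  -0.245    0.2701   0.5585   0.5657]]
```

View pics/w1c.png

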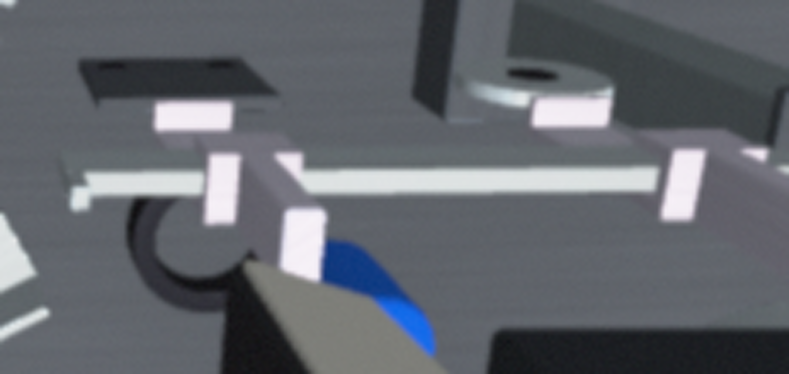

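View pics/w1d.png

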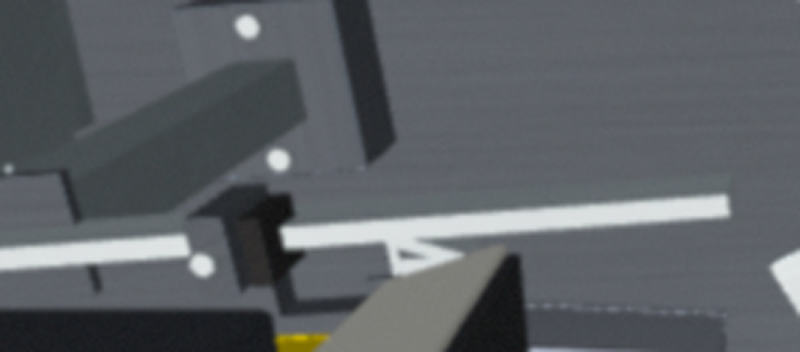

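```bash
cat >> h.py <<'E'
def plan(target,yaw,s=None):
    """tool-frame move (fractions) to reach world target, tool y at yaw from world y, pointing down"""
    s=s or readout.observe()
    Rt=R.from_rotvec(s['ee_rot']).as_matrix()
    d=Rt.T@(np.asarray(target)-s['position'])/.25
    c,n=np.cos(yaw),np.sin(yaw)
    # tool y=( -n,c,0), z=(0,0,-1), x=y x z
    y=np.array([-n,c,0]);z=np.array([0,0,-1.]);x=np.cross(y,z)
    Rd=np.stack([x,y,z],1)
    dr=R.from_matrix(Rt.T@Rd).as_rotvec()/2
    return d.round(4),dr.round(4)
E
python3 - <<'E'
from h import *
im,W=cloud('w1b'); P=W.reshape(-1,3)
for z0,z1,y0,y1,n in ((.318,.331,.06,.13,'tab'),(.2695,.276,.07,.095,'saddleL'),(.2695,.276,.1,.125,'saddleR'),(.274,.29,.03,.06,'stop'),(.272,.30,-.3,-.1,'catch'),(.25,.272,-.19,-.13,'pawl')):
    m=(P[:,2]>z0)&(P[:,2]<z1)&(P[:,1]>y0)&(P[:,1]<y1)&(P[:,0]>.525)&(P[:,0]<.6)
    if n=='pawl': m&=P[:,0]>.566
    Q=P[m]; print(n,len(Q),Q.mean(0).round(4),Q.min(0).round(4),Q.max(0).round(4))
s=readout.observe(); print(s['position'])
print(plan([.5455,.0965,.36],-.0239),plan([.5455,.0965,.29],-.0239))
E
```

```text
tab 287 [0.5425 0.0959 0.3236] [0.533  0.0904 0.3181] [0.5557 0.1026 0.3261]
saddleL 211 [0.5455 0.0865 0.2726] [0.5335 0.0812 0.2695] [0.5584 0.0932 0.276 ]
saddleR 43 [0.5371 0.1083 0.2725] [0.5337 0.1017 0.2697] [0.5423 0.112  0.2754]
stop 51 [0.5443 0.039  0.2795] [0.5409 0.036  0.2747] [0.549  0.0423 0.2828]
catch 749 [ 0.5597 -0.2169  0.2819] [ 0.5462 -0.2912  0.272 ] [ 0.5771 -0.129   0.2908]
pawl 273 [ 0.5743 -0.162   0.2608] [ 0.5662 -0.1898  0.2501] [ 0.5956 -0.1411  0.2683]
[ 0.48836019 -0.00979224  0.47635879]
(array([-0.217 ,  0.4315,  0.4651]), array([-0.0002, -0.0004, -0.002 ])) (array([-0.2172,  0.4316,  0.7451]), array([-0.0002, -0.0004, -0.002 ]))
```

The enlarged crop confirms it: the inner carrier (w1 px 348,212, tab 369,230) has the rectangular dark plate with two holes, and the outer one has the light disc. The pawl wedge is at px 124–142, row 240. I'll move above the tab.

Request:
send_rows(claw=[-1,-1,-1,-1,-1], delta_pos=[[-0.05,0.11,0.11],[-0.11,0.22,0.23],[-0.16,0.32,0.35],[-0.217,0.425,0.46],[-0.217,0.425,0.46]], dr=[[0,0,-0.001],[0,0,-0.002],[0,0,-0.003],[0,0,-0.003],[0,0,-0.003]])

```text
clock: 2.75
position: [0.5434, 0.1025, 0.357]
ee_rot: [-0.016, -3.134, 0.001]
force: [-0.1, 0.3, 0.3]
width: 1.0
```

Run:
```python
from h import *
snap('wrist','w2'); snap('wrist','w2b')
s=readout.observe(); print(s['position'],s['ee_rot'],s['force'])
print(plan([.5455,.0965,.29],-.0239))
im,W=cloud('w2b'); P=W.reshape(-1,3)
for z0,z1,y0,y1,n in ((.318,.331,.06,.13,'tab'),(.2695,.276,.07,.093,'saddleL'),(.2695,.276,.1,.125,'saddleR'),(.262,.27,.045,.075,'rail')):
    m=(P[:,2]>z0)&(P[:,2]<z1)&(P[:,1]>y0)&(P[:,1]<y1)&(P[:,0]>.525)&(P[:,0]<.6)
    Q=P[m]; print(n,len(Q),np.median(Q,0).round(4) if len(Q) else '',Q.min(0).round(4) if len(Q) else '',Q.max(0).round(4) if len(Q) else '')
```

```text
[0.54432589 0.0979238  0.36096091] [-2.43215860e-02 -3.13932841e+00  9.63153988e-04] [-0.75891063 -0.57874516  0.63232142]
(array([-0.0054, -0.0054,  0.2838]), array([-0.0003, -0.0011,  0.0042]))
tab 819 [0.5445 0.0968 0.3244] [0.5331 0.0906 0.3182] [0.5596 0.1025 0.3264]
saddleL 339 [0.5445 0.0856 0.2725] [0.5336 0.0816 0.2695] [0.5582 0.0927 0.2755]
saddleR 361 [0.5454 0.1074 0.2725] [0.5339 0.1001 0.2695] [0.5585 0.1119 0.2753]
rail 460 [0.545  0.0601 0.2665] [0.5409 0.045  0.2621] [0.5501 0.0749 0.2685]
```

View pics/w2b.png

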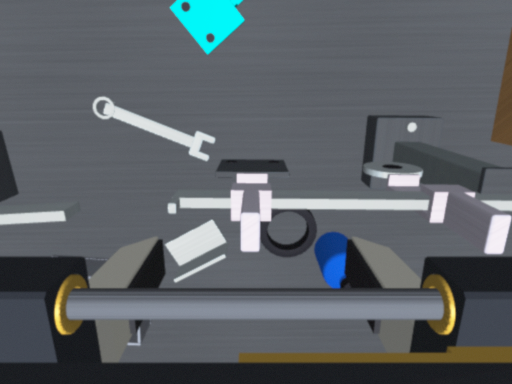

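Request:
send_rows(claw=[-1,-1,-1,-1,-1], delta_pos=[[-0.003,-0.003,0.1],[-0.005,-0.005,0.2],[-0.006,-0.005,0.26],[-0.006,-0.005,0.284],[-0.006,-0.005,0.284]], dr=[[0,0,0.002],[0,0,0.004],[0,0,0.004],[0,0,0.004],[0,0,0.004]])

```text
clock: 3.35
position: [0.5464, 0.0946, 0.2913]
ee_rot: [0.043, 3.141, 0.001]
force: [-0.3, 0.8, 0.6]
width: 1.002
```

Run:
```python
from h import *
snap('wrist','w3');snap('wrist','w3')
s=readout.observe(); print(s['position'],s['ee_rot'],s['force'])
print(plan([.546,.0967,.29],-.0239))
```

```text
[0.5471621  0.09473946 0.29214336] [4.25443021e-02 3.13942596e+00 1.24147318e-03] [-0.13799469 -0.28335047 -0.32535903]
(array([0.0049, 0.0077, 0.0086]), array([ 0.0004,  0.0009, -0.0016]))
```

Run:
```python
from h import *
p=[]
for i in range(8):
    imaging.get_image('wrist'); s=readout.observe(); p.append(np.r_[s['position'],s['ee_rot'][:2],s['force'],s['clock']])
print(np.array(p).round(4)); print(np.std(p,0).round(4)); s['position']=np.mean(p,0)[:3]
print(plan([.546,.0967,.29],-.0239,s))
```

```text
[[ 0.5473  0.0948  0.2921  0.0424  3.1393  0.2014  0.5391  0.2213  3.5   ]
 [ 0.5472  0.0948  0.292   0.0422  3.1394  0.7037  1.3942  0.0255  3.55  ]
 [ 0.5472  0.0948  0.2918  0.0423  3.1397 -0.1845  0.0548  0.5099  3.6   ]
 [ 0.5471  0.0949  0.2916  0.0422  3.14   -0.4946 -0.011  -0.18    3.65  ]
 [ 0.547   0.0949  0.2913  0.0421  3.1404 -0.2287  0.1159  0.4347  3.7   ]
 [ 0.5469  0.0949  0.2912  0.0422  3.1407 -0.0111  0.1748  0.6651  3.75  ]
 [ 0.5468  0.0949  0.291   0.0422  3.1408 -0.6712  0.4908  0.5473  3.8   ]
 [ 0.5468  0.0948  0.2909  0.0421  3.141  -0.371  -0.1688 -0.1415  3.85  ]]
[2.000e-04 0.000e+00 4.000e-04 1.000e-04 6.000e-04 4.055e-01 4.627e-01
 3.064e-01 1.146e-01]
(array([0.0043, 0.0073, 0.006 ]), array([ 0.0001,  0.0001, -0.0015]))
```

Request:
send_rows(claw=[-1,0.4,0.7,1,1], delta_pos=[[0.003,0.0075,0.001],[0.003,0.0075,0.001],[0.003,0.0075,0.001],[0.003,0.0075,0.001],[0.003,0.0075,0.001]], dr=[[0,0,-0.0015],[0,0,-0.0015],[0,0,-0.0015],[0,0,-0.0015],[0,0,-0.0015]], force=35)

```text
clock: 4.35
position: [0.546, 0.0967, 0.2905]
ee_rot: [0.038, 3.141, 0.0]
force: [-0.2, 1.7, -0.5]
width: 0.703
```

Request:
send_rows(claw=[1,1,1,1,1], delta_pos=[[0,0,0],[0,0,0],[0,0,0],[0,0,0],[0,0,0]], dr=[[0,0,0],[0,0,0],[0,0,0],[0,0,0],[0,0,0]])

```text
clock: 4.85
position: [0.546, 0.0967, 0.2905]
ee_rot: [0.038, 3.141, 0.0]
force: [-0.1, -0.1, 0.4]
width: 0.266
```

Run:
```python
from h import *
s=readout.observe(); print(s['position'],s['ee_rot'],s['force'],s['ft_torque'],s['width']*92)
```

```text
[0.54596955 0.09672512 0.29048809] [3.75049996e-02 3.14136479e+00 6.76321114e-05] [-0.05586705 -0.14359629  0.39773149] [ 0.00537162 -0.02686738  0.00231192] 24.472922162469914
```

Request:
send_rows(claw=[1,1,1,1,1], delta_pos=[[0,0,0],[0,0,0],[0,0,0],[0,0,0],[0,0,0]], dr=[[0,0,0],[0,0,0],[0,0,0],[0,0,0],[0,0,0]])

```text
clock: 5.35
position: [0.546, 0.0968, 0.2905]
ee_rot: [0.037, 3.141, 0.0]
force: [0.9, 0.3, -0.7]
width: 0.127
```

Run:
```python
from h import *
s=readout.observe(); print(s['position'],s['ee_rot'],s['force'],s['ft_torque'],s['width']*92)
```

```text
[0.5460034  0.09678329 0.29050338] [3.74605091e-02 3.14128809e+00 1.20540840e-04] [ 0.87520273  0.29755642 -0.73612257] [ 0.1241104  -0.04220716 -0.00665759] 11.724969948938867
```

Gripped: opening is 11.7 mm, matching the 12 mm tab. Next I'll lift it 33 mm.

Request:
send_rows(claw=[1,1,1,1,1], delta_pos=[[0,0,-0.02],[0,0,-0.05],[0,0,-0.09],[0,0,-0.12],[0,0,-0.134]], dr=[[0,0,0],[0,0,0],[0,0,0],[0,0,0],[0,0,0]])

```text
clock: 5.85
position: [0.5464, 0.0967, 0.3253]
ee_rot: [0.038, 3.14, 0.001]
force: [0.9, -0.2, -3.4]
width: 0.134
```

Run:
```python
from h import *
snap('wrist','w4')
s=readout.observe(); print(s['position'],s['ee_rot'],s['force'],s['ft_torque'],s['width']*92)
print(plan([.5436,0.0,.324],-.0239)); print(plan([.5436,0.0,.324],.0464))
```

```text
[0.54647483 0.09676083 0.32534881] [3.74694659e-02 3.13967057e+00 9.66922817e-04] [-0.21284164  0.77514738 -2.6131634 ] [-0.01823935  0.013974   -0.11238466] 11.721650120088361
(array([ 0.0023, -0.3872,  0.0051]), array([0.0003, 0.0008, 0.    ]))
(array([ 0.0023, -0.3872,  0.0051]), array([ 0.0003,  0.0009, -0.0351]))
```

View pics/w4.png

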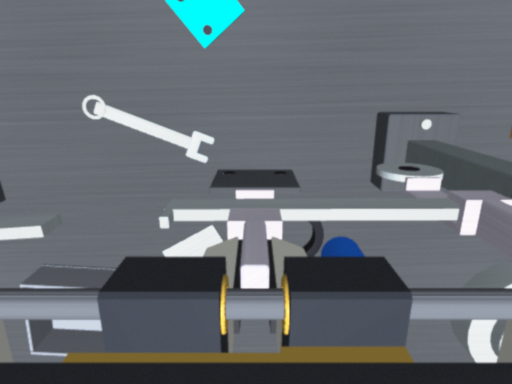

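Request:
send_rows(claw=[1,1,1,1,1], delta_pos=[[0,-0.05,0.002],[0,-0.14,0.003],[0,-0.23,0.003],[0,-0.32,0.003],[0,-0.387,0.003]], dr=[[0,0,0],[0,0,0],[0,0,0],[0,0,0],[0,0,0]])

```text
clock: 6.4
position: [0.543, -0.0029, 0.3229]
ee_rot: [-0.041, -3.141, 0.001]
force: [0.7, 0.3, -3.1]
width: 0.125
```

Run:
```python
from h import *
snap('wrist','w5')
s=readout.observe(); print(s['position'],s['ee_rot'],s['force'],s['ft_torque'],s['width']*92)
print(plan([.5530,-0.006,.324],.0464));
```

```text
[ 0.54286247 -0.00605657  0.32313365] [-0.04583566 -3.14096717  0.00360663] [-0.69991263 -2.58640449 -3.17198013] [-0.0188619   0.00749345  0.00388695] 11.397825429858655
(array([-0.0405,  0.0014, -0.0035]), array([-0.0011, -0.0002, -0.0378]))
```

View pics/w5.png

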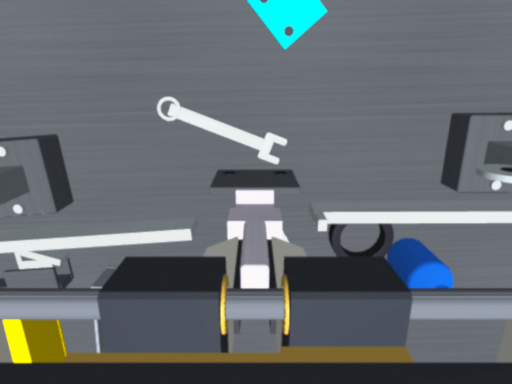

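Request:
send_rows(claw=[1,1,1,1,1], delta_pos=[[-0.011,0,0],[-0.022,0,-0.001],[-0.033,0,-0.003],[-0.033,0,-0.003],[-0.033,0,-0.003]], dr=[[0,0,-0.01],[0,0,-0.02],[0,0,-0.03],[0,0,-0.036],[0,0,-0.036]])

```text
clock: 6.95
position: [0.552, 0.0003, 0.3238]
ee_rot: [0.078, -3.14, 0.0]
force: [-0.8, -0.0, -3.4]
width: 0.131
```

Run:
```python
from h import *
snap('wrist','w6');snap('wrist','w6')
s=readout.observe(); print(s['position'],s['ee_rot'],s['force'],s['ft_torque'],s['width']*92)
im,W=cloud('w6'); P=W.reshape(-1,3)
m=(P[:,0]>.53)&(P[:,0]<.58)&(P[:,1]<-.046)&(P[:,1]>-.12)&(P[:,2]>.268)&(P[:,2]<.273); Q=P[m]
c=np.polyfit(Q[:,1],Q[:,0],1); print('railB',len(Q),c, np.polyval(c,[-.047,-.0775]),np.median(Q[:,2]),Q[:,1].max())
m=(P[:,0]>.52)&(P[:,0]<.58)&(P[:,1]<.03)&(P[:,1]>-.05)&(P[:,2]>.298)&(P[:,2]<.312); Q=P[m]
print('saddle',len(Q),np.median(Q,0),Q.min(0),Q.max(0))
for nm,mm in (('L',Q[:,1]<s['position'][1]-.007),('R',Q[:,1]>s['position'][1]+.007)):
    q=Q[mm]; print(nm,len(q),np.percentile(q,[2,50,98],axis=0).round(4).tolist())
print(plan([.5513,-.006,.324],.0464))
```

```text
[5.51841434e-01 9.30607782e-05 3.23880468e-01] [ 7.61468664e-02 -3.14041104e+00  2.81815117e-05] [-0.11611149  0.16399321 -2.64949673] [-0.01299457  0.04375009 -0.06705199] 11.831571590796516
railB 1380 [-0.04857698  0.55071434] [0.55299745 0.55447905] 0.2700950469456601 -0.0461579509208163
saddle 857 [ 5.42013788e-01 -3.94982032e-04  3.05673357e-01] [ 0.53892984 -0.01564499  0.29802236] [0.55167126 0.01463109 0.31199682]
L 335 [[0.5406, -0.015, 0.2984], [0.5442, -0.0112, 0.3057], [0.5509, -0.0071, 0.3072]]
R 292 [[0.5396, 0.0073, 0.299], [0.5435, 0.0108, 0.3058], [0.5499, 0.0142, 0.3072]]
(array([ 0.0033, -0.0242, -0.0005]), array([-0.    , -0.0001,  0.001 ]))
```

View pics/w6.png

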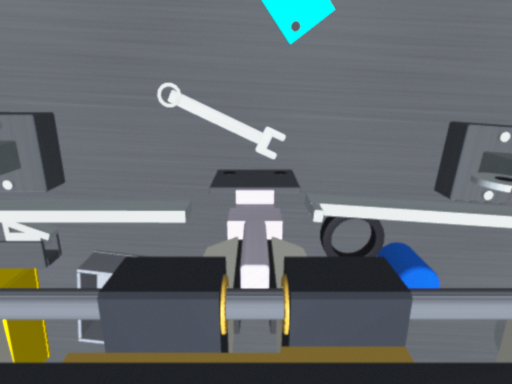

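Request:
send_rows(claw=[1,1,1,1,1], delta_pos=[[0.004,-0.03,0],[0.004,-0.1,0],[0.004,-0.18,0],[0.004,-0.26,0],[0.004,-0.31,0]], dr=[[0,0,0],[0,0,0],[0,0,0],[0,0,0],[0,0,0]])

```text
clock: 7.55
position: [0.5543, -0.08, 0.3242]
ee_rot: [-0.072, 3.141, -0.001]
force: [0.1, -0.7, -3.2]
width: 0.128
```

Request:
send_rows(claw=[1,1,1,1,1], delta_pos=[[0,0,0],[0,0,0],[0,0,0],[0,0,0],[0,0,0]], dr=[[0,0,0],[0,0,0],[0,0,0],[0,0,0],[0,0,0]])

```text
clock: 8.05
position: [0.5547, -0.0768, 0.3239]
ee_rot: [0.078, -3.141, -0.0]
force: [1.0, 0.2, -2.8]
width: 0.13
```

```bash
cat > chk.py <<'E'
from h import *
import sys
tag=sys.argv[1]; snap('wrist',tag)
s=readout.observe(); print(s['clock'],s['position'].round(4),s['ee_rot'].round(4),s['force'].round(2),s['ft_torque'].round(2),s['width']*92)
im,W=cloud(tag); P=W.reshape(-1,3); ty=s['position'][1]; tz=s['position'][2]-.024
Q0=P[(P[:,0]>.53)&(P[:,0]<.58)&(P[:,2]>.2685)&(P[:,2]<.2725)]
for lo,hi in ((ty+.017,ty+.06),(ty-.06,ty-.017)):
    Q=Q0[(Q0[:,1]>lo)&(Q0[:,1]<hi)&(Q0[:,1]<-.046)]
    if len(Q)>50: print('rail',len(Q),'offset of TCP x vs rail at TCP y:',(s['position'][0]-np.polyval(np.polyfit(Q[:,1],Q[:,0],1),ty)).round(4),'z',np.median(Q[:,2]).round(4),'line',(s['position'][0]-(.55071-.04858*ty)).round(4))
m=(abs(P[:,0]-s['position'][0])<.03)&(abs(P[:,1]-ty)<.025)&(abs(P[:,2]-tz-.006)<.004);Q=P[m]
print('saddle',len(Q),np.percentile(Q,[2,50,98],axis=0).round(4).tolist())
y=R.from_rotvec(s['ee_rot']).as_matrix()[:,1]; print('yaw',np.arctan2(-y[0],y[1]).round(4))
E
python3 chk.py w7
```

```text
8.1 [ 0.5547 -0.0771  0.324 ] [-7.7000e-02  3.1406e+00  3.0000e-04] [-0.07 -0.06 -3.12] [-0.03  0.07  0.03] 11.620890728944307
rail 254 offset of TCP x vs rail at TCP y: 0.0002 z 0.2701 line 0.0003
rail 820 offset of TCP x vs rail at TCP y: 0.0001 z 0.2701 line 0.0003
saddle 689 [[0.5423, -0.0919, 0.3024], [0.5465, -0.0774, 0.3059], [0.5536, -0.0631, 0.3086]]
yaw 0.049
```

View pics/w7.png

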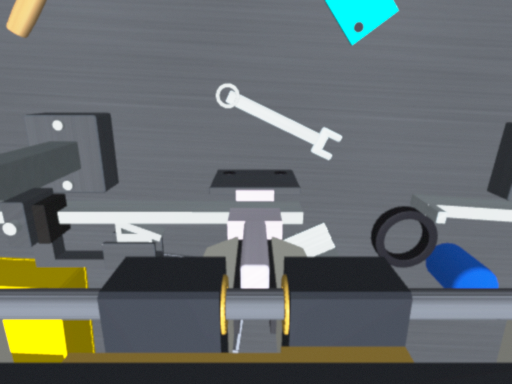

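Centred over rail B to about 0.3 mm. I'll lower it most of the way, then creep.

Request:
send_rows(claw=[1,1,1,1,1], delta_pos=[[0,0,0.02],[0,0,0.045],[0,0,0.075],[0,0,0.095],[0,0,0.104]], dr=[[0,0,0],[0,0,0],[0,0,0],[0,0,0],[0,0,0]])

```text
clock: 8.6
position: [0.5542, -0.0776, 0.297]
ee_rot: [0.075, -3.139, -0.0]
force: [-0.0, 0.0, -3.3]
width: 0.129
```

Request:
send_rows(claw=[1,1,1,1,1], delta_pos=[[0,0,0],[0,0,0.002],[0,0,0.004],[0,0,0.006],[0,0,0.008]], dr=[[0,0,0],[0,0,0],[0,0,0],[0,0,0],[0,0,0]])

```text
clock: 9.1
position: [0.5547, -0.0776, 0.2961]
ee_rot: [-0.076, 3.14, 0.0]
force: [1.2, 0.6, -3.2]
width: 0.132
```

```bash
python3 chk.py w8
```

```text
9.15 [ 0.5547 -0.0776  0.2959] [-7.5600e-02  3.1406e+00  1.0000e-04] [-0.16 -1.12 -3.34] [0.05 0.01 0.01] 11.890003824372359
rail 355 offset of TCP x vs rail at TCP y: 0.0 z 0.2701 line 0.0002
rail 987 offset of TCP x vs rail at TCP y: 0.0001 z 0.2701 line 0.0002
saddle 700 [[0.5423, -0.0928, 0.2744], [0.5464, -0.0782, 0.278], [0.5534, -0.0638, 0.2808]]
yaw 0.0481
```

Request:
send_rows(claw=[1,1,1,1,1], delta_pos=[[0,0,0.001],[0,0,0.002],[0,0,0.003],[0,0,0.004],[0,0,0.005]], dr=[[0,0,0],[0,0,0],[0,0,0],[0,0,0],[0,0,0]])

```text
clock: 9.65
position: [0.5546, -0.0776, 0.2947]
ee_rot: [-0.076, 3.141, 0.0]
force: [-0.5, -0.0, -3.6]
width: 0.128
```

Request:
send_rows(claw=[1,1,1,1,1], delta_pos=[[0,0,0.0005],[0,0,0.001],[0,0,0.0015],[0,0,0.002],[0,0,0.002]], dr=[[0,0,0],[0,0,0],[0,0,0],[0,0,0],[0,0,0]])

```text
clock: 10.15
position: [0.5547, -0.0776, 0.2942]
ee_rot: [-0.076, 3.141, 0.0]
force: [0.7, -1.0, -2.9]
width: 0.126
```

```bash
python3 chk.py w9
```

```text
10.2 [ 0.5546 -0.0777  0.2942] [-7.5500e-02  3.1407e+00  1.0000e-04] [ 0.06 -0.82 -3.05] [ 0.04 -0.    0.03] 11.812587447590566
rail 349 offset of TCP x vs rail at TCP y: 0.0008 z 0.2701 line 0.0002
rail 1035 offset of TCP x vs rail at TCP y: 0.0002 z 0.2701 line 0.0002
saddle 693 [[0.5423, -0.0927, 0.2727], [0.5463, -0.0782, 0.2761], [0.5532, -0.0638, 0.2792]]
yaw 0.048
```

Request:
send_rows(claw=[1,1,1,1,1], delta_pos=[[0,0,0.0005],[0,0,0.001],[0,0,0.0015],[0,0,0.002],[0,0,0.002]], dr=[[0,0,0],[0,0,0],[0,0,0],[0,0,0],[0,0,0]])

```text
clock: 10.7
position: [0.5547, -0.0777, 0.294]
ee_rot: [-0.076, 3.14, 0.0]
force: [-2.4, 0.4, 1.0]
width: 0.13
```

```bash
python3 -c "
from h import *
s=readout.observe();print(s['force'],s['position'])"
```

```text
[-2.36871339  0.41283714  1.01979699] [ 0.55466081 -0.07766542  0.29397721]
```

Request:
send_rows(claw=[1,1,1,1,1], delta_pos=[[0,-0.01,0],[0,-0.03,0],[0,-0.055,0],[0,-0.08,0],[0,-0.1,0]], dr=[[0,0,0],[0,0,0],[0,0,0],[0,0,0],[0,0,0]], force=30)

```text
clock: 11.2
position: [0.5561, -0.1033, 0.294]
ee_rot: [-0.075, 3.14, 0.0]
force: [0.3, 4.6, 3.6]
width: 0.124
```

```bash
python3 chk.py w10
```

```text
11.25 [ 0.556  -0.1042  0.294 ] [-7.35e-02  3.14e+00 -7.00e-04] [0.24 2.55 4.01] [ 0.93 -0.14  0.09] 11.947527689920157
rail 1002 offset of TCP x vs rail at TCP y: 0.0003 z 0.2701 line 0.0002
rail 1055 offset of TCP x vs rail at TCP y: 0.0001 z 0.2701 line 0.0002
saddle 695 [[0.5438, -0.1183, 0.2724], [0.5478, -0.1038, 0.276], [0.5549, -0.0893, 0.2792]]
yaw 0.0468
```

View pics/w10.png

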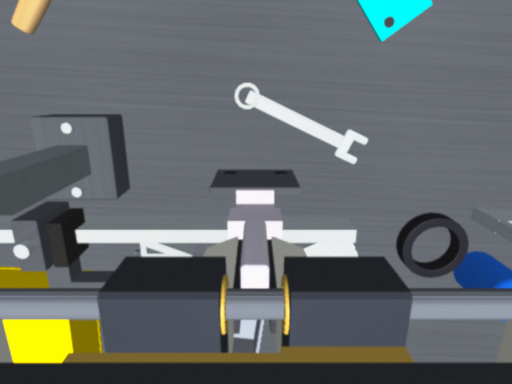

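Run:
```python
from h import *
im,W=cloud('w10'); P=W.reshape(-1,3)
print(readout.observe()['force'])
# rail coordinates: s along -y from open end
d=np.array([-.0485,.9988]); o=np.array([.55071+.04858*.0425,-.0425])
rel=P[:,:2]-o; ry=rel@d; rx=rel@np.array([d[1],-d[0]])
for zl,zh in ((.245,.252),(.252,.256),(.256,.26),(.26,.264),(.264,.268),(.268,.272)):
  m=(rx>.009)&(rx<.03)&(ry<-.085)&(ry>-.14)&(P[:,2]>zl)&(P[:,2]<zh)
  print(zl,m.sum(),(np.percentile(ry[m],[1,50,99]).round(4),np.percentile(rx[m],[1,50,99]).round(4)) if m.any() else '')
m=(abs(rx)<.012)&(ry<-.12)&(ry>-.19)&(P[:,2]>.275)&(P[:,2]<.3)
print('buffer',m.sum(),np.percentile(ry[m],[1,5,50,95,99]).round(4),P[m][:,2].max())
cv2.imwrite('pics/w10c.png',cv2.resize(im[190:290,40:220],None,fx=4,fy=4,interpolation=cv2.INTER_CUBIC))
```

```text
[0.24247324 2.54949714 4.01098344]
0.245 55 (array([-0.139 , -0.1362, -0.0997]), array([0.0139, 0.0207, 0.0235]))
0.252 59 (array([-0.1266, -0.105 , -0.0996]), array([0.0116, 0.0143, 0.0168]))
0.256 119 (array([-0.127 , -0.1098, -0.0995]), array([0.0099, 0.0144, 0.0163]))
0.26 458 (array([-0.13  , -0.1168, -0.1002]), array([0.0092, 0.0137, 0.0171]))
0.264 0 
0.268 0 
buffer 2391 [-0.1882 -0.1865 -0.1754 -0.163  -0.1627] 0.2908069810359943
```

View pics/w10c.png

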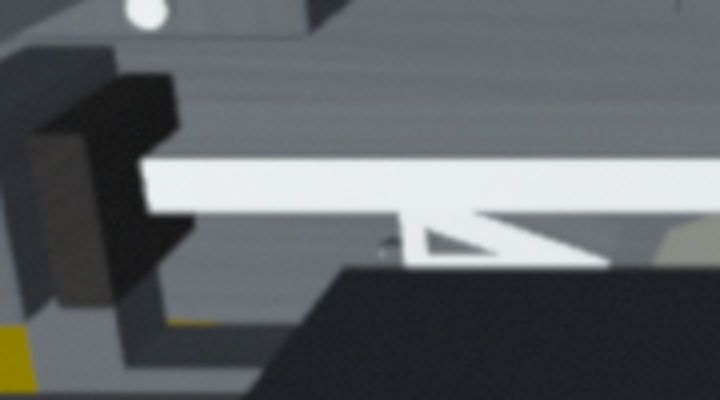

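Request:
send_rows(claw=[1,1,1,1,1], delta_pos=[[0,-0.01,-0.001],[0,-0.03,-0.001],[0,-0.055,-0.001],[0,-0.08,-0.001],[0,-0.1,-0.001]], dr=[[0,0,0],[0,0,0],[0,0,0],[0,0,0],[0,0,0]])

```text
clock: 11.75
position: [0.557, -0.1282, 0.294]
ee_rot: [0.075, -3.141, 0.0]
force: [-0.1, 4.6, 4.0]
width: 0.132
```

```bash
cat > st.py <<'E'
from h import *
s=readout.observe();p=s['position']
d=np.array([-.0485,.9988]); o=np.array([.55071+.04858*.0425,-.0425]); r=p[:2]-o
print(s['clock'],p.round(4),'rail y',(r@d).round(4),'rail x',(r@[d[1],-d[0]]).round(4),'F',s['force'].round(2),'T',s['ft_torque'].round(2),'rot',s['ee_rot'].round(4),(s['width']*92).round(2))
E
python3 st.py
```

```text
Traceback (most recent call last):
  File "st.py", line 4, in <module>
    print(s['clock'],p.round(4),'rail y',(r@d).round(4),'rail x',(r@[d[1],-d[0]]).round(4),'F',s['force'].round(2),'T',s['ft_torque'].round(2),'rot',s['ee_rot'].round(4),(s['width']*92).round(2))
                                                                                                                                                                          ^^^^^^^^^^^^^^^^^^^^^
AttributeError: 'float' object has no attribute 'round'
```

Request:
send_rows(claw=[1,1,1,1,1], delta_pos=[[0,-0.008,-0.001],[0,-0.018,-0.001],[0,-0.028,-0.001],[0,-0.038,-0.001],[0,-0.048,-0.001]], dr=[[0,0,0],[0,0,0],[0,0,0],[0,0,0],[0,0,0]])

```text
clock: 12.25
position: [0.5573, -0.1389, 0.294]
ee_rot: [0.076, -3.14, -0.002]
force: [-1.8, 6.0, 3.7]
width: 0.132
```

```bash
sed -i "s/(s\['width'\]\*92).round(2)/s['width']*92/" st.py; python3 st.py
```

```text
12.25 [ 0.5573 -0.1389  0.294 ] rail y -0.0965 rail x -0.0002 F [-1.79  5.98  3.75] T [ 1.55  0.5  -0.01] rot [ 7.6300e-02 -3.1397e+00 -2.0000e-03] 12.154278521216956
```

Request:
send_rows(claw=[1,1,1,1,1], delta_pos=[[0,-0.01,-0.0005],[0,-0.02,-0.001],[0,-0.03,-0.001],[0,-0.04,-0.001],[0,-0.05,-0.001]], dr=[[0,0,0],[0,0,0],[0,0,0],[0,0,0],[0,0,0]])

```text
clock: 12.75
position: [0.5575, -0.1508, 0.294]
ee_rot: [0.077, -3.139, -0.003]
force: [-2.7, 7.2, 1.8]
width: 0.124
```

```bash
python3 st.py
```

```text
12.75 [ 0.5575 -0.1508  0.294 ] rail y -0.1084 rail x -0.0005 F [-2.74  7.16  1.76] T [1.78 0.77 0.05] rot [ 0.0772 -3.1386 -0.0034] 11.43202476768733
```

Request:
send_rows(claw=[1,1,1,1,1], delta_pos=[[0,-0.01,0],[0,-0.02,0],[0,-0.03,0],[0,-0.04,0],[0,-0.05,0]], dr=[[0,0,0],[0,0,0],[0,0,0],[0,0,0],[0,0,0]])

```text
clock: 13.25
position: [0.5579, -0.164, 0.294]
ee_rot: [0.076, -3.138, -0.002]
force: [-2.1, 4.5, 0.2]
width: 0.129
```

```bash
python3 st.py
```

```text
13.25 [ 0.5579 -0.164   0.294 ] rail y -0.1216 rail x -0.0007 F [-2.09  4.52  0.22] T [ 1.22  0.79 -0.02] rot [ 7.6300e-02 -3.1385e+00 -2.1000e-03] 11.858842234992537
```

Request:
send_rows(claw=[1,1,1,1,1], delta_pos=[[0,-0.01,0],[0,-0.02,0],[0,-0.03,0],[0,-0.04,0],[0,-0.05,0]], dr=[[0,0,0],[0,0,0],[0,0,0],[0,0,0],[0,0,0]])

```text
clock: 13.75
position: [0.5586, -0.1764, 0.294]
ee_rot: [0.076, -3.138, -0.002]
force: [-3.3, 4.1, 2.1]
width: 0.133
```

```bash
python3 st.py
```

```text
13.75 [ 0.5586 -0.1764  0.294 ] rail y -0.1341 rail x -0.0007 F [-3.34  4.09  2.06] T [1.28 0.77 0.01] rot [ 7.6300e-02 -3.1385e+00 -2.2000e-03] 12.219021207214116
```

Request:
send_rows(claw=[1,1,1,1,1], delta_pos=[[0,-0.008,0],[0,-0.016,0],[0,-0.024,0],[0,-0.032,0],[0,-0.038,0]], dr=[[0,0,0],[0,0,0],[0,0,0],[0,0,0],[0,0,0]])

```text
clock: 14.25
position: [0.559, -0.1861, 0.294]
ee_rot: [0.076, -3.139, -0.002]
force: [-2.7, 3.9, 1.6]
width: 0.132
```

```bash
python3 st.py; python3 chk.py w11
python3 - <<'E'
from h import *
im=load('w11')[0]; cv2.imwrite('pics/w11c.png',cv2.resize(im[180:300,130:330],None,fx=4,fy=4,interpolation=cv2.INTER_CUBIC))
E
```

```text
14.25 [ 0.559  -0.1861  0.294 ] rail y -0.1437 rail x -0.0007 F [-2.67  3.88  1.61] T [1.2  0.76 0.05] rot [ 7.6100e-02 -3.1385e+00 -1.9000e-03] 12.12397553049163
14.3 [ 0.559  -0.1864  0.294 ] [ 7.5600e-02 -3.1386e+00 -1.5000e-03] [-1.37  3.39  0.72] [1.06 0.58 0.06] 11.978135094978143
rail 1049 offset of TCP x vs rail at TCP y: -0.0006 z 0.27 line -0.0008
rail 497 offset of TCP x vs rail at TCP y: 0.0083 z 0.2701 line -0.0008
saddle 787 [[0.5466, -0.2098, 0.2724], [0.5504, -0.1926, 0.276], [0.5579, -0.1722, 0.2795]]
yaw 0.0482
```

View pics/w11c.png

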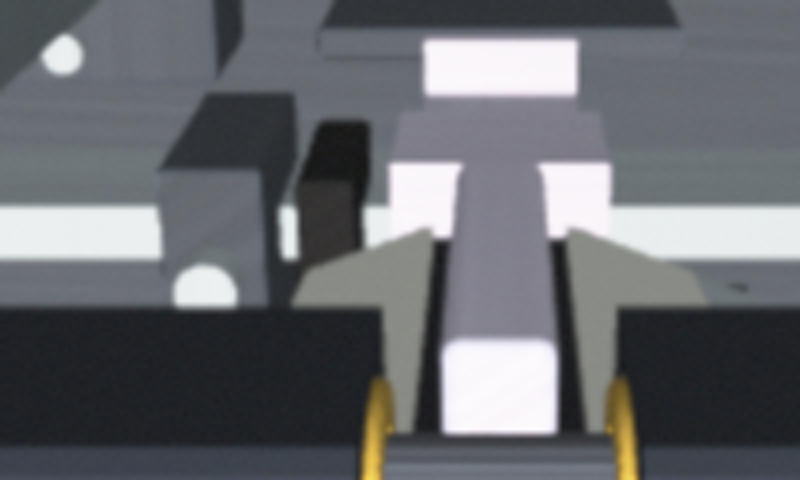

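Request:
send_rows(claw=[1,1,1,1,1], delta_pos=[[0,-0.002,0],[0,-0.004,0],[0,-0.006,0],[0,-0.006,0],[0,-0.006,0]], dr=[[0,0,0],[0,0,0],[0,0,0],[0,0,0],[0,0,0]])

```text
clock: 14.8
position: [0.5598, -0.1887, 0.2942]
ee_rot: [0.074, -3.14, 0.001]
force: [0.5, 0.4, -3.8]
width: 0.131
```

```bash
python3 st.py
```

```text
14.8 [ 0.5598 -0.1887  0.2942] rail y -0.1464 rail x -0.0001 F [ 0.49  0.4  -3.81] T [-0.01 -0.02  0.05] rot [ 7.4400e-02 -3.1403e+00  1.3000e-03] 12.067872399464498
```

Forces all released at once (Fx, Fy and torque near 0) and the lateral offset sprang back, so it clicked. I'll set it fully down.

Request:
send_rows(claw=[1,1,1,1,1], delta_pos=[[0,0,0.0005],[0,0,0.001],[0,0,0.0015],[0,0,0.0015],[0,0,0.0015]], dr=[[0,0,0],[0,0,0],[0,0,0],[0,0,0],[0,0,0]])

```text
clock: 15.3
position: [0.56, -0.188, 0.2941]
ee_rot: [-0.076, 3.141, 0.0]
force: [-0.6, -0.6, -2.7]
width: 0.131
```

```bash
python3 st.py; python3 chk.py w12
python3 - <<'E'
from h import *
snap('scene','s12')
im=load('s12')[0]; cv2.imwrite('pics/s12c.png',cv2.resize(im[100:230,130:300],None,fx=4.5,fy=4.5,interpolation=cv2.INTER_CUBIC))
E
```

```text
15.3 [ 0.56   -0.188   0.2941] rail y -0.1457 rail x 0.0001 F [-0.64 -0.58 -2.66] T [ 0.03 -0.01  0.02] rot [-0.0756  3.1407  0.    ] 12.085243017118751
15.35 [ 0.56   -0.188   0.2941] [ 0.0757 -3.1407 -0.    ] [-0.12  0.41 -3.41] [0.01 0.   0.02] 11.854595419057873
rail 1035 offset of TCP x vs rail at TCP y: 0.0001 z 0.27 line 0.0001
rail 553 offset of TCP x vs rail at TCP y: 0.0115 z 0.2702 line 0.0001
saddle 790 [[0.5477, -0.2113, 0.2724], [0.5512, -0.195, 0.2761], [0.5589, -0.1742, 0.2791]]
yaw 0.0482
```

View pics/s12c.png

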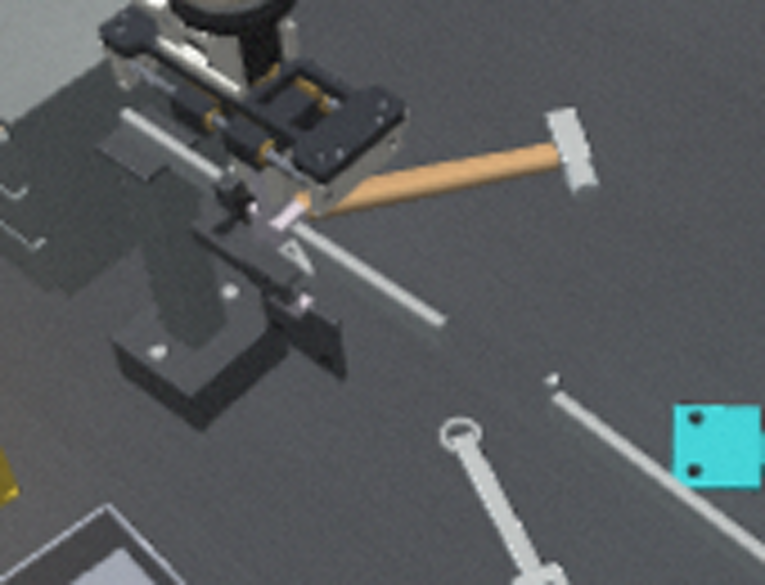

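Request:
send_rows(claw=[1,1,1,1,1], delta_pos=[[0,0,0.0005],[0,0,0.001],[0,0,0.0015],[0,0,0.002],[0,0,0.002]], dr=[[0,0,0],[0,0,0],[0,0,0],[0,0,0],[0,0,0]])

```text
clock: 15.9
position: [0.56, -0.188, 0.294]
ee_rot: [-0.076, 3.14, 0.0]
force: [-2.1, 0.5, 3.1]
width: 0.127
```

```bash
python3 st.py
```

```text
15.9 [ 0.56  -0.188  0.294] rail y -0.1457 rail x 0.0002 F [-2.06  0.51  3.14] T [ 0.32  0.58 -0.01] rot [-7.5600e-02  3.1402e+00  2.0000e-04] 11.685227746297882
```

Request:
send_rows(claw=[1,0.7,0.6,0.4,0.2], delta_pos=[[0,0,-0.0008],[0,0,-0.0008],[0,0,-0.0008],[0,0,-0.0008],[0,0,-0.0008]], dr=[[0,0,0],[0,0,0],[0,0,0],[0,0,0],[0,0,0]])

```text
clock: 16.4
position: [0.56, -0.1881, 0.2937]
ee_rot: [-0.075, 3.141, -0.0]
force: [-0.8, 0.1, 0.7]
width: 0.326
```

Request:
send_rows(claw=[0.2,0,-0.2,-0.2,-0.2], delta_pos=[[0,0,0],[0,0,0],[0,0,0],[0,0,0],[0,0,0]], dr=[[0,0,0],[0,0,0],[0,0,0],[0,0,0],[0,0,0]])

```text
clock: 16.9
position: [0.56, -0.188, 0.2938]
ee_rot: [-0.075, 3.141, 0.0]
force: [0.0, 0.7, 0.4]
width: 0.599
```

```bash
python3 st.py
```

```text
16.9 [ 0.56   -0.188   0.2938] rail y -0.1457 rail x 0.0001 F [0.02 0.74 0.41] T [0.01 0.   0.07] rot [-7.5400e-02  3.1407e+00  1.0000e-04] 55.14066762546816
```

Released. I'll rise straight up, first slowly and then clear.

Request:
send_rows(claw=[-0.2,-0.2,-0.2,-0.2,-0.2], delta_pos=[[0,0,-0.04],[0,0,-0.12],[0,0,-0.22],[0,0,-0.34],[0,0,-0.46]], dr=[[0,0,0],[0,0,0],[0,0,0],[0,0,0],[0,0,0]])

```text
clock: 17.4
position: [0.5597, -0.1881, 0.4107]
ee_rot: [-0.075, 3.14, -0.0]
force: [-0.3, 0.3, 0.6]
width: 0.6
```

Request:
send_rows(claw=[-0.2,-0.2,-0.2,-0.2,-0.2], delta_pos=[[0.05,0,-0.1],[0.12,0,-0.15],[0.2,0,-0.15],[0.2,0,-0.15],[0.2,0,-0.15]], dr=[[0,0,0],[0,0,0],[0,0,0],[0,0,0],[0,0,0]])

```text
clock: 17.9
position: [0.51, -0.1903, 0.4471]
ee_rot: [-0.076, 3.139, 0.001]
force: [0.1, -0.1, -0.3]
width: 0.597
```

```bash
python3 st.py
python3 - <<'E'
from h import *
snap('wrist','w13');snap('wrist','w13');snap('scene','s13');snap('top','t13')
im,W=cloud('w13'); P=W.reshape(-1,3)
d=np.array([-.0485,.9988]); o=np.array([.55071+.04858*.0425,-.0425]); rel=P[:,:2]-o; ry=rel@d; rx=rel@np.array([d[1],-d[0]])
def r(n,m): print(n,m.sum(), np.percentile(ry[m],[1,50,99]).round(4),np.percentile(rx[m],[1,50,99]).round(4),np.median(P[m][:,2]).round(4))
r('tab',(abs(rx)<.03)&(ry<-.11)&(ry>-.18)&(P[:,2]>.322)&(P[:,2]<.335))
r('saddle',(abs(rx)<.015)&(ry<-.11)&(ry>-.162)&(P[:,2]>.2735)&(P[:,2]<.2785))
r('pawl',(rx>.009)&(rx<.03)&(ry<-.085)&(ry>-.14)&(P[:,2]>.256)&(P[:,2]<.268))
r('buffer',(abs(rx)<.012)&(ry<-.155)&(ry>-.19)&(P[:,2]>.28)&(P[:,2]<.3))
cv2.imwrite('pics/w13c.png',cv2.resize(im[130:330,130:400],None,fx=2.9,fy=2.9,interpolation=cv2.INTER_CUBIC))
im=load('s13')[0]; cv2.imwrite('pics/s13c.png',cv2.resize(im[100:300,130:350],None,fx=3,fy=3,interpolation=cv2.INTER_CUBIC))
E
```

```text
17.9 [ 0.51   -0.1903  0.4471] rail y -0.1456 rail x -0.0499 F [ 0.12 -0.15 -0.27] T [ 0.02  0.01 -0.04] rot [-7.5600e-02  3.1393e+00  7.0000e-04] 54.948296691319214
tab 368 [-0.1513 -0.146  -0.1407] [-0.0126 -0.0014  0.0122] 0.3278
saddle 387 [-0.1605 -0.1471 -0.1317] [-0.0118 -0.0006  0.0124] 0.2759
pawl 566 [-0.1386 -0.1183 -0.101 ] [0.0096 0.0206 0.0299] 0.265
buffer 504 [-0.189  -0.1778 -0.1632] [-0.0117 -0.0009  0.0117] 0.2838
```

View pics/w13c.png

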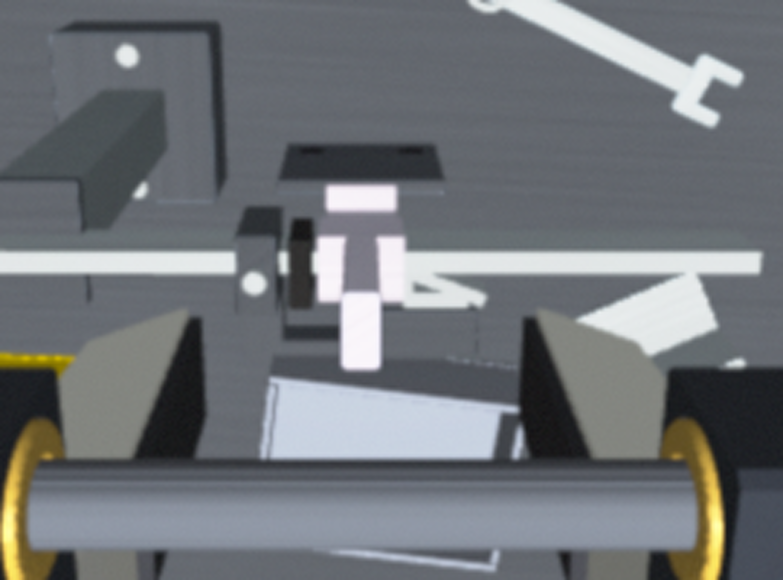

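View pics/s13c.png

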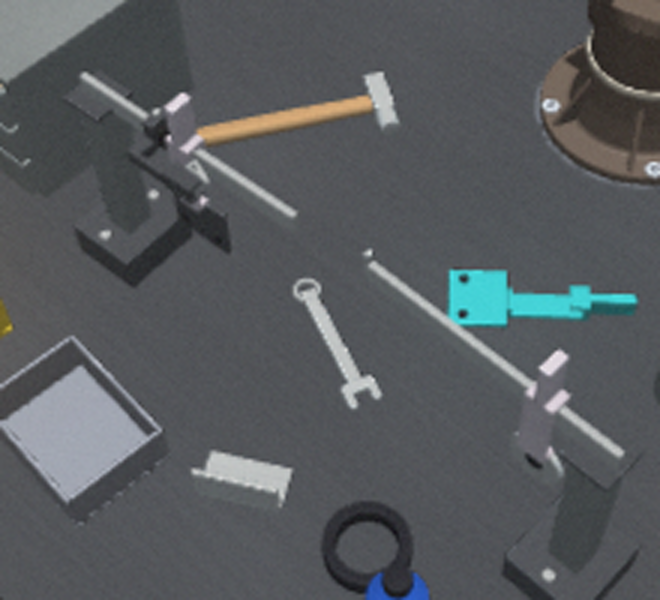

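The wrist view shows the carrier upright on rail B (crop px 360,270). The pawl is sprung out behind it (px 445,290) and the buffer sits just ahead, not squashed (px 300,262). The scene view shows the disc carrier and the bystanders unmoved. The gripper is clear, so I'm handing in.

Run:
```python
from h import *
print(arm.sign_off())
```

```text
the job is handed in; nothing more can be done
None
```

The carrier with the rectangular plate now hangs on the second rail, clicked in behind the spring catch, and I handed the job in at about 18 s of the 51 s allowed. I gripped its tab from above, lifted it 33 mm over the end stop, set it down about 35 mm in from the open end, and slid it slowly to the catch.

**Forces:** The readings showed about 4 N down onto the rail and at most about 7 N along it while passing the pawl. These were taken at the end of each half-second step, so short peaks in between could be higher. At the click, the push, sideways force and twist all dropped to about zero.

**Last checks:**
- **Position:** the carrier's middle is about 146 mm from the rail's open end. That is about 16 mm past where I measured the pawl's holding face, inside the 15 to 18 mm asked for.
- **Catch:** the pictures show the pawl sprung out behind the carrier and a small gap to the buffer. I did not tug the carrier back to test the catch.
- **Surroundings:** the disc carrier and the other things on the bench look unmoved, and the gripper was clear of everything at hand-in.

No check failed. One distance fit of the rail was thrown off by 8 to 12 mm by the catch's own parts, so I ignored it.

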